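# Lift a lacquered trim bezel onto the drying stand with a spatula

## Robot

A 6-joint arm with a two-finger parallel gripper is mounted at the origin on the work surface. World frame = base frame: x ahead of the robot, y to its left, z up, the work surface at z = 0. Lengths are in mm, angles in rad, forces in N, time in s.
With the tool pointing down it reaches from about 350 to 875 mm from the base axis. Payload 4.2 kg.
Tool frame: the origin (TCP) lies between the finger pads; the fingertips stand 14 mm ahead of it and the grasp point (between the pads) lies 5 mm behind it; z points along the fingers, y is the line along which they close (so a half turn about z gives the same grasp; the last joint's range is limited). The gripper opens to 85 mm and grips with 20 to 120 N. Pads are 22 mm wide; open, the fingers measure 114 mm over their backs; the gripper's body (76 mm by 85 mm) begins 54 mm behind the grasp point. The pads swing forward as they close: fully open they stand 13 mm farther back than shut.
Start: joints at [-0.953, 0.385, 0.008, 0, -1.194, -0.259], TCP at [219.484, -585.172, 245.312] pointing down, gripper open.
Joint ranges: [-3.14, 3.14], [-1.21, 2.06], [-1.07, 1.41], [-3.16, 2.05], [-2.99, -0.16], [-3.1, 3.1]. Speed limits (rad/s): [2.79, 2.79, 3.14, 3.14, 3.14, 3.14].

## Interface

Orientations are given as a unit quaternion [x, y, z, w].
In Python, from bench import * gives the robot as it stands.
- The arm moves only by the tool carry_out, never from a script. Its argument "motion" is a list of rows, each a list of 7 numbers: the turn, a rotation vector about the tool's x, y, z in rad, then the shift along the tool's x, y, z in mm, then the opening, from -1 (shut) to 1 (fully open), so that 0 is half open. A call has 1 to 5 rows; each row is the pose to reach, as a shift and turn from the pose commanded when the call began, along the tool's axes at that moment; what a row does not reach only later rows make up. A row lasts 1/8 s, in which the tool goes at most 62.5 mm and 10.7 degrees, less where a joint would pass 70% of its speed; a pose out of reach is approached as far as the arm can. A call with a gripper value outside its range is refused whole. The fingers move at their own pace and stop on an object; the grip force is fixed at half the most. Time passes only in rows, so rows that repeat a pose let the fingers close. It gives the time, the measured TCP pose, the force, the opening and the grip force at its end, in the units of the state.
- read_state(): the state, without advancing time (a new reading comes with each control period).
- get_image(name): name is "scene" or "top" or "wrist"; returns a dict with "color" (480x640x3 uint8, blue, green, red), "mtx" (3x3 intrinsics, pixels), "position" and "orientation" of the camera in the world. Camera axes: x right, y down, z forward; pixel columns grow to the right and rows downward; lengths in mm; the calibration is good to about 2 mm. A picture is of the moment at which its call begins. There is no depth.
- job_done(): hands the job in; it is judged then, once.
The state is a dict: "clock": time; "joints": joint angles; "joint_vel": joint speeds; "joint_efforts": joint torques, N m; "position": TCP position; "ee_rot": TCP orientation; "contact_force": force on the tool from outside, world axes, zero at the start; "wrist_torque": the same for the moment, N m; "gripper_width": finger opening in mm; "grasp_force": force on a finger pad.
Only numpy, scipy, OpenCV 4.12 (cv2) and the standard library are available. Lean on these libraries where they do the work, as an engineer would, in place of code of your own. Each camera call takes 0.05 s, during which the arm holds its last target. There are 200 camera calls.

## Task

The white trim bezel with the round opening has wet lacquer on it: slide the spatula under it, lift it off the bench on the blade, and set it down gently in the middle of the drying stand, square with the stand's edges and without dropping it. Keep it roughly level and never let the gripper or arm touch it; then draw the spatula out, and lay it flat on the bench and let go. Leave the other bezel and the other things where they are.

Things in the scene. Friction and masses are not known exactly. Their poses are not given: they have to be found in the camera images.
- round_bezel: Piece to move: white plastic plate 120 x 120 x 5 mm, ROUND opening 56 mm in its middle, about 0.1 kg. Stands on four black studs, 14 mm across, 10 mm high, centred at x, y = +-52 mm: under the plate a 10 mm gap, 90 mm wide, open on all four sides. Origin: its middle, at the studs' feet (plate 10 to 15 mm above). x, y along its edges, z up; +x at the start within 0.3 rad of world x.
- slot_bezel: Bystander to be left alone: the same kind of white bezel, 120 x 120 x 15 mm high over its studs, but with a RECTANGULAR opening 34 x 84 mm. Origin: its middle, at the studs' feet.
- stand: Drying stand, fixed: square cork-topped board 170 x 170 mm on short legs, flat top 45 mm above the bench, no rim. Origin: middle of its footprint, on the bench. x, y along its edges, z up; +x within 0.3 rad of world x.
- spatula: Loose spatula, 0.19 kg, lying on its blade. Steel blade 120 (x) x 64 (y) x 3 mm; a neck 20 mm wide slopes up from its rear to a wooden handle. Origin: middle of the blade's underside; +x to its front edge (60 mm), z up; +x at the start within 0.35 rad of world x. Handle: bar along x, 24 mm wide, 80 to 190 mm behind the origin, 22 to 46 mm above the blade's underside.
- spatula_grip (a point): Grip point in the spatula's handle, half-way up near its front: 100 mm behind the blade's middle, 34 mm above the blade's underside. Bar 24 mm wide (y), 24 mm high. With the blade fully under the bezel it is 40 mm from the bezel's near edge. Axes as the spatula's. In a firm grip the blade stays about level (it may droop a degree or two).
- glue_jar: Bystander: amber glass glue jar, 60 mm across, 85 mm high; origin under its middle.
- thread_spool: Bystander: thread spool standing upright, 52 mm across, 70 mm high; origin under its middle.
- tape_roll: Bystander: roll of tape lying flat, 80 mm across, 25 mm high; origin under its middle.
Mind the look-alikes: they are no part of the job. Leave any blue or yellow look-alike of the round_bezel alone.

How it is judged:
By the outcome, as a careful person would: the job done as asked, in the order asked, and still so for the second after the job is handed in, with the robot touching nothing.
It also fails if it takes over 72 s, if anything falls off the work surface, if the arm or the gripper's body presses on something with over 40 N, if the wrist force passes 120 N, or if a joint passes its speed limit or range.

## Working session

There is one attempt and no reset: what is moved stays moved. The work goes in short steps, Python scripts to look and compute and a tool call to move; the robot and the scene stay as the last step left them, time stands still between calls to the robot, and variables do not carry over. Pictures are saved under pics/ and viewed, at most 10 in all, crops included, and the job is handed in when it is done.

Besides the shell and the picture viewer there is one more tool, called after "Emit:" as name([rows], argument=value, ...), one row to a line, values as JSON. carry_out: Moves the arm, as the interface text tells. Its arguments: {"type":"object","properties":{"motion":{"type":"array"}},"required":["motion"]}

```bash
ls; mkdir -p pics
python3 - <<'E'
from bench import *
import cv2
s=read_state(); print({k:s[k] for k in('clock','position','ee_rot','gripper_width')})
for n in('top','scene'):
    r=get_image(n); cv2.imwrite(f'pics/{n}0.png',r['color']); print(n,r['mtx'],r['position'],r['orientation'])
E
```

```text
pics
{'clock': 0.0, 'position': array([ 219.28360754, -584.68056273,  244.21687367]), 'ee_rot': array([-1.78314952e-01,  9.83972851e-01,  1.07334791e-03, -2.33726843e-04]), 'gripper_width': 85.80654238289917}
top [[467.30662646   0.         319.67147415]
 [  0.         467.30662646 237.13821258]
 [  0.           0.           1.        ]] [ 504.03559939   19.77793977 1203.51233699] [-0.7039735   0.7093131  -0.02450055  0.0263811 ]
scene [[588.43868868   0.         317.77640324]
 [  0.         588.43868868 235.9198439 ]
 [  0.           0.           1.        ]] [1129.48311807 -607.31687645 1163.21288024] [ 0.88568536  0.34252493 -0.10767554 -0.29435368]
```

View pics/top0.png

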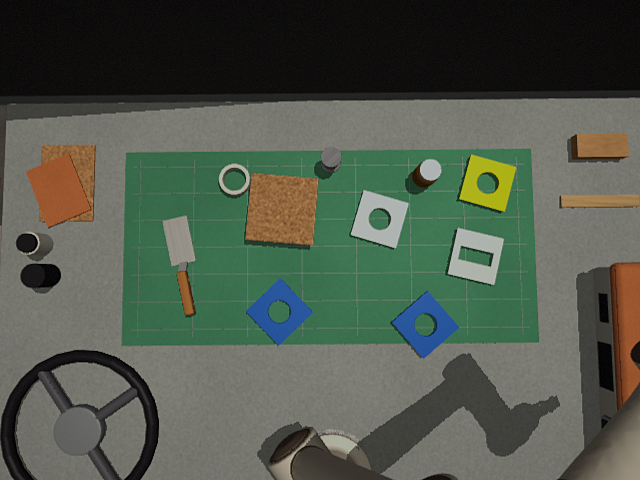

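View pics/scene0.png

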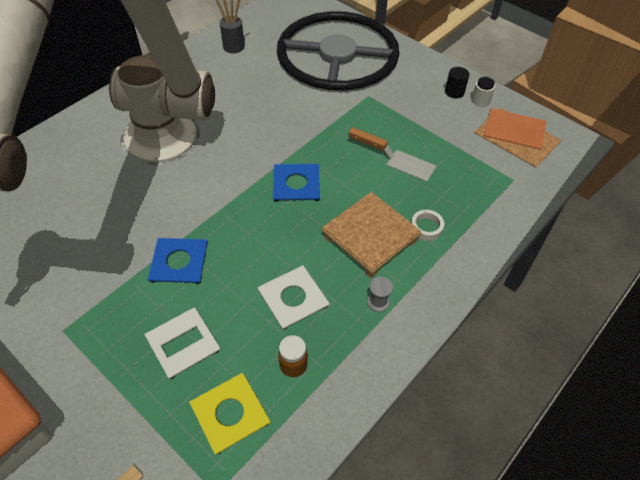

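The top view shows the round white bezel at about (380,219), the stand at (282,209), and the spatula with its blade at (179,240) and handle at (185,293). The slot bezel is at (476,256). The scene view agrees. Next I'll measure all of them.

```bash
cat > h.py <<'E'
from bench import *
import cv2, numpy as np
from scipy.spatial.transform import Rotation as R
def onplane(im,uv,z):
    uv=np.atleast_2d(uv).astype(float)
    d=np.c_[uv,np.ones(len(uv))]@np.linalg.inv(im['mtx']).T
    d=R.from_quat(im['orientation']).apply(d); p=np.array(im['position'])
    return (p+d*((z-p[2])/d[:,2])[:,None])
def mask(im,kind):
    h=cv2.cvtColor(im['color'],cv2.COLOR_BGR2HSV)
    lo,hi={'white':((0,0,150),(180,45,255)),'cork':((8,70,90),(22,200,255)),'wood':((5,130,60),(20,255,230))}[kind]
    return cv2.inRange(h,lo,hi)
def blob(m,seed,rad=60):
    """largest contour around the seed pixel"""
    c=np.zeros_like(m); cv2.circle(c,seed,rad,255,-1)
    cs,_=cv2.findContours(cv2.morphologyEx(m&c,cv2.MORPH_OPEN,np.ones((3,3))),cv2.RETR_EXTERNAL,cv2.CHAIN_APPROX_NONE)
    return max(cs,key=cv2.contourArea).reshape(-1,2)
def rect(im,kind,seed,z,rad=60):
    """min-area rectangle in world xy of the blob: centre, size, yaw mod 90 deg"""
    p=onplane(im,blob(mask(im,kind),seed,rad),z)[:,:2].astype(np.float32)
    (c,s,a)=cv2.minAreaRect(p)
    return np.round(c,1),np.round(s,1),round((a+45)%90-45,2)
E
python3 - <<'E'
from h import *
t=get_image('top');s=get_image('scene')
for n,im,sd in(('top',t,dict(b=(380,219),st=(282,209),bl=(179,240),ha=(186,295))),('scene',s,dict(b=(293,296),st=(371,233),bl=(411,165),ha=(368,139)))):
    print(n)
    for k,kind,z,r in(('b','white',15,38),('st','cork',45,60),('bl','white',3,32),('ha','wood',46,30)):
        try: print(k,*rect(im,kind,sd[k],z,r))
        except Exception as e: print(k,e)
    for k in sd: print(k, im['color'][sd[k][1]-3:sd[k][1]+3,sd[k][0]-3:sd[k][0]+3].mean((0,1)),end=' ')
E
```

```text
top
b [ 636.4 -130.3] [120.  119.9] -17.07
st [659.5 117.4] [168.7 168.3] -5.28
bl [608.9 364.8] [75.   9.1] 11.96
ha [453.2 354. ] [107.6  26.5] 12.14
b [ 83.94444444 115.91666667  66.30555556] st [ 62.94444444 103.72222222 147.16666667] bl [136.69444444 145.5        149.72222222] ha [ 47.5         94.66666667 147.36111111] scene
b [ 638.5 -129.3] [121.3 121.1] -17.09
st [665.8 114. ] [175.6 172.4] -5.4
bl [587.8 388. ] [116.7  61.5] 13.06
ha [462.1 348.5] [109.3  38.2] 12.51
b [ 87.97222222 121.83333333  70.25      ] st [ 83.19444444 126.13888889 167.66666667] bl [149.36111111 159.72222222 161.13888889] ha [ 51.83333333  90.86111111 134.94444444]
```

```bash
python3 - <<'E'
import h; from h import *
h.mask_old=h.mask
def m2(im,kind):
    if kind!='blade': return h.mask_old(im,kind)
    return cv2.inRange(cv2.cvtColor(im['color'],cv2.COLOR_BGR2HSV),(0,0,105),(180,50,255))
h.mask=m2
for n,sd,sh in(('top',(179,240),(186,293)),('scene',(411,165),(368,139))):
    im=get_image(n)
    print(n,*rect(im,'blade',sd,3,36),*rect(im,'wood',sh,44,32))
s=read_state();r=R.from_quat(s['ee_rot']);print(s['position'],r.as_matrix().round(3))
E
sed -i "s/'wood':/'blade':((0,0,105),(180,50,255)),'wood':/" h.py
```

```text
top [577.3 384.7] [137.4  64.7] 12.41 [453.1 354.6] [107.8  26.5] 12.14
scene [574.4 383.7] [149.5  68.5] 13.31 [460.9 350.1] [109.5  38.2] 12.68
[ 219.41989444 -585.04159868  244.9754937 ] [[-0.936 -0.351 -0.   ]
 [-0.351  0.936  0.001]
 [ 0.     0.001 -1.   ]]
```

Emit:
carry_out([
  [0, 0, 0.03, -35, 48, 0, 1],
  [0, 0, 0.06, -70, 96, 0, 1],
  [0, 0, 0.09, -105, 144, 0, 1],
  [0, 0, 0.12, -140, 192, 0, 1],
  [0, 0, 0.14, -175, 240, 0, 1],
])

```text
clock: 0.92
position: [299.3, -297.4, 245.5]
ee_rot: [-0.109, 0.994, -0.0, 0.0]
contact_force: [0.8, 0.3, 1.1]
gripper_width: 85.4
grasp_force: 0.0
```

```bash
cat >> h.py <<'E'
def plan(x,y,z,yaw,pitch=0.0):
    """turn and shift in present tool axes to a TCP at x,y,z, spatula heading yaw deg (tool x opposite), front tilted up by pitch deg"""
    s=read_state(); r0=R.from_quat(s['ee_rot'])
    a=np.radians(yaw); ex=np.array([np.cos(a),np.sin(a),0]); ey=np.array([-np.sin(a),np.cos(a),0])
    r=R.from_rotvec(-ey*np.radians(pitch))*R.from_matrix(np.c_[-ex,ey,[0,0,-1]])
    print('clk',round(s['clock'],2),'pos',s['position'].round(1),'w',round(float(s['gripper_width']),1),'F',np.round(s['contact_force'],1),'T',np.round(s['wrist_torque'],2))
    print('turn',(r0.inv()*r).as_rotvec().round(4),'shift',r0.inv().apply(np.array([x,y,z])-s['position']).round(1))
E
python3 -c "
from h import *
plan(487.5,363.5,245,12.4)"
```

```text
clk 0.93 pos [ 299.3 -297.4  245.5] w 85.4 F [0.8 0.3 1.1] T [ 0.03 -0.14 -0.03]
turn [-0.0006  0.0007  0.0012] shift [-3.265e+02  6.047e+02  4.000e-01]
```

Emit:
carry_out([
  [0, 0, 0, -28, 52, 0, 1],
  [0, 0, 0, -56, 104, 0, 1],
  [0, 0, 0, -84, 156, 0, 1],
  [0, 0, 0, -112, 208, 0, 1],
  [0, 0, 0, -140, 260, 0, 1],
])

```text
clock: 1.55
position: [379.4, -12.8, 245.9]
ee_rot: [-0.109, 0.994, 0.0, 0.001]
contact_force: [0.5, -0.0, 1.0]
gripper_width: 85.3
grasp_force: 0.0
```

Emit:
carry_out([
  [0, 0, 0, -28, 52, 0, 1],
  [0, 0, 0, -56, 104, 0, 1],
  [0, 0, 0, -84, 156, 0, 1],
  [0, 0, 0, -112, 208, 0, 1],
  [0, 0, 0, -140, 260, 0, 1],
])

```text
clock: 2.17
position: [459.7, 271.4, 245.5]
ee_rot: [-0.109, 0.994, 0.0, 0.0]
contact_force: [0.3, 0.2, 1.1]
gripper_width: 85.0
grasp_force: 0.0
```

```bash
python3 -c "
from h import *
plan(487.5,363.5,120,12.4)
im=get_image('wrist');cv2.imwrite('pics/w1.png',im['color'])"
```

```text
clk 2.17 pos [459.7 271.4 245.5] w 85.0 F [0.3 0.2 1.1] T [-0.07 -0.08  0.03]
turn [0.0001 0.0004 0.003 ] shift [-47.1  83.8 125.5]
```

Emit:
carry_out([
  [0, 0, 0, -22, 42, 20, 1],
  [0, 0, 0.003, -47, 84, 40, 1],
  [0, 0, 0.003, -47, 84, 85, 1],
  [0, 0, 0.003, -47, 84, 125, 1],
  [0, 0, 0.003, -47, 84, 125, 1],
])

```text
clock: 2.85
position: [485.6, 359.9, 117.0]
ee_rot: [-0.108, 0.994, -0.003, -0.003]
contact_force: [-0.3, -0.7, 1.6]
gripper_width: 85.4
grasp_force: 0.0
```

```bash
python3 -c "
from h import *
plan(487.5,363.5,29,12.4)
im=get_image('wrist');cv2.imwrite('pics/w1.png',im['color'])"
```

```text
clk 2.85 pos [485.6 359.9 117. ] w 85.4 F [-0.3 -0.7  1.6] T [-0.01 -0.02 -0.01]
turn [-0.0047 -0.0066 -0.001 ] shift [-3.2  3.6 87.9]
```

View pics/w1.png

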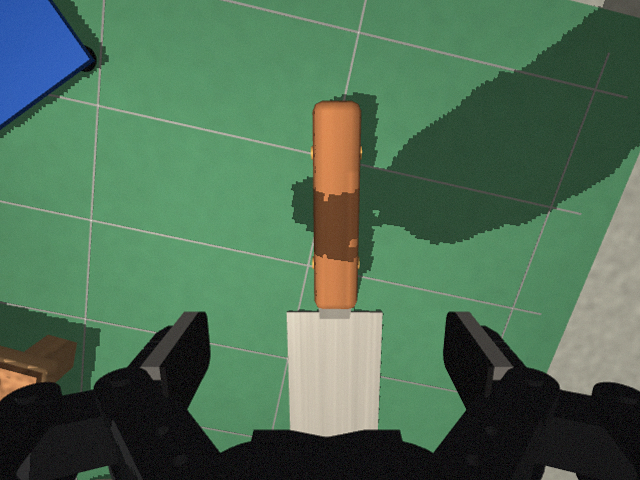

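The wrist view shows the handle parallel to the fingers at column 336. The midpoint between the fingers is about 327, which matches the 3.6 mm still to go. Now I'll descend.

Emit:
carry_out([
  [0, 0, 0, -3, 3, 30, 1],
  [0, 0, 0, -3, 3, 60, 1],
  [0, 0, 0, -3, 3, 80, 1],
  [0, 0, 0, -3, 3, 80, 1],
  [0, 0, 0, -3, 3, 80, 1],
])

```text
clock: 3.52
position: [490.7, 366.3, 42.7]
ee_rot: [-0.108, 0.994, 0.001, 0.002]
contact_force: [-0.2, -0.2, 0.7]
gripper_width: 85.3
grasp_force: 0.0
```

```bash
python3 -c "
from h import *
plan(487.5,363.5,29,12.4)"
```

```text
clk 3.52 pos [490.7 366.3  42.7] w 85.3 F [-0.2 -0.2  0.7] T [ 0.04 -0.04 -0.  ]
turn [ 0.0023  0.0037 -0.0001] shift [ 3.8 -2.1 13.7]
```

Emit:
carry_out([
  [0, 0, 0, 3, -2, 10, 1],
  [0, 0, 0, 3, -2, 10, 1],
  [0, 0, 0, 3, -2, 10, 1],
  [0, 0, 0, 3, -2, 10, 1],
])

```text
clock: 4.03
position: [487.1, 362.7, 30.5]
ee_rot: [-0.108, 0.994, 0.0, 0.0]
contact_force: [-0.2, -0.2, 0.3]
gripper_width: 85.4
grasp_force: 0.0
```

```bash
python3 -c "
from h import *
plan(487.5,363.5,29,12.4)"
```

```text
clk 4.03 pos [487.1 362.7  30.5] w 85.4 F [-0.2 -0.2  0.3] T [ 0.01 -0.   -0.  ]
turn [ 0.0002  0.0004 -0.0004] shift [-0.6  0.7  1.5]
```

Emit:
carry_out([
  [0, 0, 0, 0, 1, 1, 0],
  [0, 0, 0, 0, 1, 1, -0.6],
  [0, 0, 0, 0, 1, 1, -1],
  [0, 0, 0, 0, 1, 1, -1],
  [0, 0, 0, 0, 1, 1, -1],
])

```text
clock: 4.65
position: [486.9, 363.7, 29.5]
ee_rot: [-0.108, 0.994, 0.0, 0.0]
contact_force: [-0.9, -0.8, 1.4]
gripper_width: 22.9
grasp_force: 61.0
```

Emit:
carry_out([
  [0, 0, 0, 0, 0, 0, -1],
  [0, 0, 0, 0, 0, 0, -1],
])

```text
clock: 4.9
position: [486.9, 363.7, 29.5]
ee_rot: [-0.108, 0.994, 0.0, 0.0]
contact_force: [-0.8, 0.4, 1.9]
gripper_width: 23.0
grasp_force: 61.0
```

```bash
python3 -c "
from h import *
plan(487.5,363.5,150,12.4)"
```

```text
clk 4.9 pos [486.9 363.7  29.5] w 23.0 F [-0.8  0.4  1.9] T [0.13 0.02 0.02]
turn [ 0.0002  0.0004 -0.0006] shift [  -0.6   -0.3 -120.5]
```

Emit:
carry_out([
  [0, 0, 0, 0, 0, -5, -1],
  [0, 0, 0, 0, 0, -25, -1],
  [0, 0, 0, 0, 0, -60, -1],
  [0, 0, 0, 0, 0, -100, -1],
  [0, 0, 0, 0, 0, -120, -1],
])

```text
clock: 5.52
position: [487.0, 363.8, 151.5]
ee_rot: [-0.108, 0.994, 0.001, 0.001]
contact_force: [0.7, 1.1, -1.5]
gripper_width: 22.9
grasp_force: 60.7
```

Emit:
carry_out([
  [0, 0, 0, 0, 0, 0, -1],
  [0, 0, 0, 0, 0, 0, -1],
  [0, 0, 0, 0, 0, 0, -1],
])

```text
clock: 5.9
position: [486.0, 362.8, 147.6]
ee_rot: [-0.108, 0.994, -0.001, -0.001]
contact_force: [-0.8, 1.1, -2.6]
gripper_width: 23.1
grasp_force: 60.7
```

```bash
python3 -c "
from h import *
plan(412.6,-60.8,150,-17.1)
for n in ('scene','top'): cv2.imwrite('pics/lift_%s.png'%n,get_image(n)['color'])"
```

```text
clk 5.9 pos [486.  362.8 147.6] w 23.1 F [-0.8  1.1 -2.6] T [-0.    0.13 -0.04]
turn [-0.0026 -0.0023  0.514 ] shift [ 162.4 -398.1   -1.2]
```

Emit:
carry_out([
  [0, 0, 0.03, 10, -25, 0, -1],
  [0, 0, 0.09, 28, -70, 0, -1],
  [0, 0, 0.15, 46, -115, 0, -1],
  [0, 0, 0.21, 64, -160, 0, -1],
  [0, 0, 0.27, 82, -205, 0, -1],
])

```text
clock: 6.62
position: [450.0, 144.2, 149.0]
ee_rot: [0.028, 1.0, -0.0, -0.0]
contact_force: [0.3, 0.2, -1.5]
gripper_width: 23.3
grasp_force: 60.7
```

```bash
python3 -c "
from h import *
plan(412.6,-60.8,150,-17.1)"
```

```text
clk 6.62 pos [450.  144.2 149. ] w 23.3 F [ 0.3  0.2 -1.5] T [-0.07  0.09 -0.01]
turn [-4.000e-04 -2.000e-04  2.428e-01] shift [  26.  -206.8   -0.9]
```

Emit:
carry_out([
  [0, 0, 0.06, 6, -45, 0, -1],
  [0, 0, 0.12, 12, -90, 0, -1],
  [0, 0, 0.18, 18, -135, 0, -1],
  [0, 0, 0.22, 23, -180, 0, -1],
  [0, 0, 0.243, 26, -207, 0, -1],
])

```text
clock: 7.25
position: [412.5, -61.2, 149.1]
ee_rot: [0.149, 0.989, -0.0, -0.0]
contact_force: [0.2, 0.7, -2.6]
gripper_width: 23.2
grasp_force: 60.7
```

Emit:
carry_out([
  [0, 0, 0, 0, 0, 30, -1],
  [0, 0, 0, 0, 0, 60, -1],
  [0, 0, 0, 0, 0, 90, -1],
  [0, 0, 0, 0, 0, 100, -1],
  [0, 0, 0, 0, 0, 100, -1],
])

```text
clock: 7.88
position: [413.4, -59.6, 49.1]
ee_rot: [0.148, 0.989, -0.0, -0.001]
contact_force: [-0.1, 0.8, -0.8]
gripper_width: 23.0
grasp_force: 60.6
```

Emit:
carry_out([
  [0, 0, 0, 0, 0, 0, -1],
  [0, 0, 0, 0, 0, 0, -1],
  [0, 0, 0, 0, 0, 0, -1],
  [0, 0, 0, 0, 0, 0, -1],
  [0, 0, 0, 0, 0, 0, -1],
])

```text
clock: 8.5
position: [413.4, -59.6, 49.4]
ee_rot: [0.148, 0.989, 0.0, 0.0]
contact_force: [-0.1, -0.6, -1.7]
gripper_width: 22.9
grasp_force: 60.6
```

```bash
python3 -c "
from h import *
plan(412.6,-60.8,30.5,-17.1)
z=read_state()['position'][2]-29.5
im=get_image('top'); cv2.imwrite('pics/pre.png',im['color'][150:350,230:530].repeat(2,0).repeat(2,1))
print(*rect(im,'white',(380,219),15,38))
z=17
"
```

```text
clk 8.5 pos [413.4 -59.6  49.4] w 22.9 F [-0.1 -0.6 -1.7] T [ 0.04  0.11 -0.04]
turn [0.0001 0.0002 0.0013] shift [ 0.4 -1.4 18.9]
[ 636.4 -130.3] [120.  119.9] -17.07
```

View pics/pre.png

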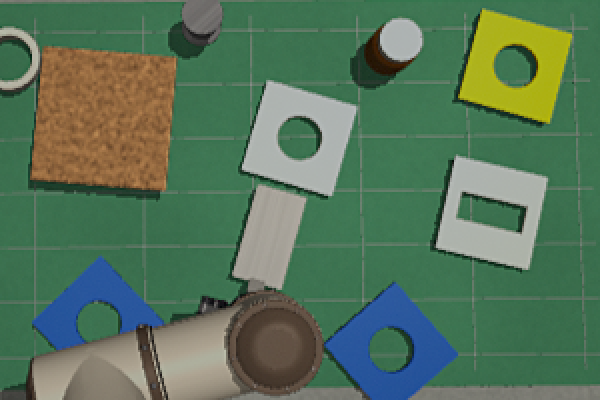

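The crop shows the blade just short of the bezel's near edge, roughly parallel to it and offset a few mm to +y. I'll put numbers on that.

```bash
cat >> h.py <<'E'
def blade_axis(im,seed,zb,rad=26):
    """blade's long-axis mid-line point and yaw, from edges of the piece within rad of seed"""
    m=mask(im,'blade'); n,l=cv2.connectedComponents(cv2.morphologyEx(m,cv2.MORPH_OPEN,np.ones((3,3))))
    m=np.uint8(l==l[seed[1],seed[0]])*255
    return m
E
python3 - <<'E'
from h import *
im=get_image('top')
m=mask(im,'blade'); w=mask(im,'white')
c=im['color']; print(c[267,360:371].mean(0), c[219,360:364].mean(0))
h=cv2.cvtColor(c,cv2.COLOR_BGR2HSV); print(h[267,365],h[235,365],h[222,362])
for sd,r in(((365,267),34),((365,267),22),((365,262),20)):
    print(*rect(im,'blade',sd,23,r))
# per-row mid-line of blade
pts=[]
for row in range(250,286,3):
    xs=np.where(m[row,330:400])[0]+330; 
    a=onplane(im,[[xs[0]-.5,row],[xs[-1]+.5,row]],23); pts.append(a.mean(0)[:2]); 
pts=np.array(pts); k=np.polyfit(pts[:,0],pts[:,1],1); print(pts.round(1).tolist(),np.degrees(np.arctan(k[0])))
a=np.radians(-17.07);n=np.array([-np.sin(a),np.cos(a)])
print('lateral vs bezel axis',((pts-[636.4,-130.3])@n).round(1))
E
```

```text
[153.09090909 162.45454545 166.45454545] [175.25 179.25 174.  ]
[ 20  18 167] [ 66   7 179] [ 66   7 180]
[505.3 -87.6] [ 64.8 133.9] -16.57
[513.3 -90. ] [ 64.7 110.1] -16.66
[523.1 -92.9] [64.7 96.8] -16.66
[[555.6, -101.8], [548.0, -100.4], [540.5, -97.8], [532.9, -96.4], [525.4, -93.8], [517.9, -91.2], [510.3, -89.8], [502.8, -85.9], [495.3, -84.5], [487.8, -83.2], [480.3, -80.5], [472.8, -77.9]] -16.259809331168476
lateral vs bezel axis [3.5 2.6 2.9 2.  2.3 2.6 1.7 3.2 2.3 1.4 1.7 2. ]
```

Emit:
carry_out([
  [0, 0, 0.007, 0, -2, 5, -1],
  [0, 0, 0.007, 0, -2, 10, -1],
  [0, 0, 0.007, 0, -2, 15, -1],
  [0, 0, 0.007, 0, -2, 15, -1],
  [0, 0, 0.007, 0, -2, 15, -1],
])

```text
clock: 9.22
position: [412.8, -61.5, 34.2]
ee_rot: [0.151, 0.988, -0.0, -0.0]
contact_force: [-0.1, -0.1, -1.6]
gripper_width: 23.0
grasp_force: 60.6
```

Emit:
carry_out([
  [0, 0, 0, 0, 0, 1, -1],
  [0, 0, 0, 0, 0, 2, -1],
  [0, 0, 0, 0, 0, 2, -1],
  [0, 0, 0, 0, 0, 2, -1],
  [0, 0, 0, 0, 0, 2, -1],
])

```text
clock: 9.85
position: [412.8, -61.5, 32.3]
ee_rot: [0.152, 0.988, 0.0, 0.0]
contact_force: [0.9, -0.1, -1.8]
gripper_width: 22.8
grasp_force: 60.6
```

Emit:
carry_out([
  [0, 0, 0, 0, 0, 1, -1],
  [0, 0, 0, 0, 0, 1, -1],
  [0, 0, 0, 0, 0, 1, -1],
])

```text
clock: 10.22
position: [412.8, -61.5, 31.3]
ee_rot: [0.151, 0.988, -0.0, -0.0]
contact_force: [0.5, 0.4, -1.4]
gripper_width: 23.1
grasp_force: 60.6
```

```bash
python3 -c "
from h import *
plan(412.6,-60.8,30.5,-17.5)"
```

```text
clk 10.22 pos [412.8 -61.5  31.3] w 23.1 F [ 0.5  0.4 -1.4] T [ 0.02  0.11 -0.01]
turn [-0.     -0.      0.0013] shift [0.4 0.6 0.8]
```

Emit:
carry_out([
  [0, 0, 0, -12, 0, 0, -1],
  [0, 0, 0, -24, 0, 0, -1],
  [0, 0, 0, -36, 0, 0, -1],
  [0, 0, 0, -48, 0.5, 0, -1],
  [0, 0, 0, -60, 0.5, 0, -1],
])

```text
clock: 10.85
position: [471.0, -79.3, 31.2]
ee_rot: [0.152, 0.988, -0.0, -0.0]
contact_force: [1.0, 0.2, -1.5]
gripper_width: 22.9
grasp_force: 60.6
```

Emit:
carry_out([
  [0, 0, 0, -16, 0, 0, -1],
  [0, 0, 0, -32, 0, 0, -1],
  [0, 0, 0, -48, 0.5, 0, -1],
  [0, 0, 0, -62, 0.5, 0, -1],
  [0, 0, 0, -72, 0.5, 0, -1],
])

```text
clock: 11.48
position: [539.7, -100.4, 31.1]
ee_rot: [0.152, 0.988, -0.0, -0.0]
contact_force: [-0.5, 0.5, -1.3]
gripper_width: 22.8
grasp_force: 60.6
```

```bash
python3 -c "
from h import *
plan(541.7,-100.6,31.3,-17.5)
im=get_image('top'); cv2.imwrite('pics/under.png',im['color'][150:350,230:530].repeat(2,0).repeat(2,1))
print(*rect(im,'white',(380,219),15,38))"
```

```text
clk 11.47 pos [ 539.7 -100.4   31.1] w 22.8 F [-0.5  0.5 -1.3] T [ 0.18  0.5  -0.03]
turn [-0.0001 -0.0003  0.001 ] shift [-2.   0.4 -0.2]
[ 637.1 -130.6] [119.9 119.3] -17.02
```

View pics/under.png

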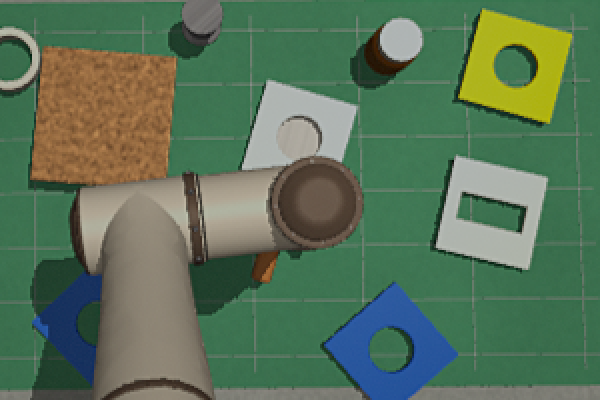

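The bezel hasn't moved, and the blade shows centred through its opening at crop pixel (299,138). I'll lift gently.

Emit:
carry_out([
  [0, 0, 0, 0, 0, -2, -1],
  [0, 0, 0, 0, 0, -4, -1],
  [0, 0, 0, 0, 0, -5, -1],
  [0, 0, 0, 0, 0, -6, -1],
  [0, 0, 0, 0, 0, -7, -1],
])

```text
clock: 12.15
position: [538.7, -100.0, 38.3]
ee_rot: [0.152, 0.988, -0.0, -0.0]
contact_force: [-0.5, 0.9, -3.1]
gripper_width: 23.0
grasp_force: 60.4
```

Emit:
carry_out([
  [0, 0, 0, 0, 0, -1, -1],
  [0, 0, 0, 0, 0, -3, -1],
  [0, 0, 0, 0, 0, -6, -1],
  [0, 0, 0, 0, 0, -10, -1],
  [0, 0, 0, 0, 0, -15, -1],
])

```text
clock: 12.78
position: [539.0, -100.1, 53.6]
ee_rot: [0.152, 0.988, -0.0, -0.0]
contact_force: [1.0, -0.5, -2.6]
gripper_width: 23.1
grasp_force: 60.4
```

```bash
python3 -c "
from h import *
plan(539.7,-100.4,135,-17.5)
im=get_image('top')
print(*rect(im,'white',(380,219),33,38))
im=get_image('scene'); print(*rect(im,'white',(293,290),33,55)); cv2.imwrite('pics/lift2.png',im['color'][170:370,180:480].repeat(2,0).repeat(2,1))"
```

```text
clk 12.78 pos [ 539.  -100.1   53.6] w 23.1 F [ 1.  -0.5 -2.6] T [ 0.08  0.17 -0.04]
turn [-0.     -0.      0.0012] shift [ -0.8  -0.1 -81.4]
[ 639.2 -131.1] [120.  119.3] -17.02
[ 639.8 -129.1] [121.6 126.2] -17.35
```

View pics/lift2.png

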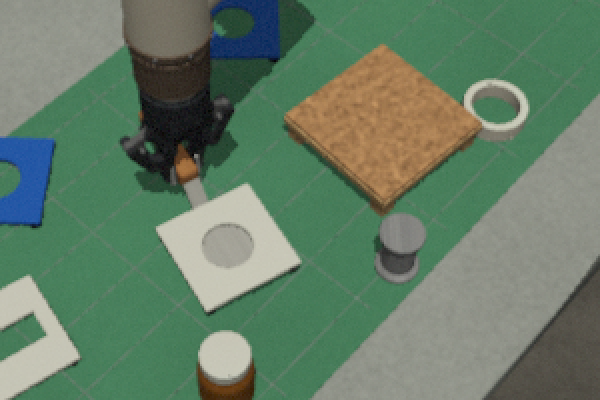

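The bezel sits level on the blade, clear of the bench, and centred on the blade to within a few mm. I'll raise it above the spool's height.

Emit:
carry_out([
  [0, 0, 0, 0, 0, -7, -1],
  [0, 0, 0, 0, 0, -15, -1],
  [0, 0, 0, 0, 0, -24, -1],
  [0, 0, 0, 0, 0, -33, -1],
  [0, 0, 0, 0, 0, -43, -1],
])

```text
clock: 13.5
position: [539.0, -100.0, 97.0]
ee_rot: [0.152, 0.988, 0.0, 0.0]
contact_force: [-0.6, 0.4, -2.9]
gripper_width: 23.1
grasp_force: 60.5
```

Emit:
carry_out([
  [0, 0, 0, 0, 0, -10, -1],
  [0, 0, 0, 0, 0, -20, -1],
  [0, 0, 0, 0, 0, -29, -1],
  [0, 0, 0, 0, 0, -36, -1],
  [0, 0, 0, 0, 0, -39, -1],
])

```text
clock: 14.12
position: [539.2, -100.0, 135.8]
ee_rot: [0.152, 0.988, 0.0, 0.0]
contact_force: [-0.5, -0.5, -3.7]
gripper_width: 23.2
grasp_force: 60.4
```

Emit:
carry_out([
  [0, 0, 0, 0, 1, 0, -1],
  [0, 0, 0, 0, 4, 0, -1],
  [0, 0, -0.01, -1, 9, 0, -1],
  [0, 0, -0.02, -3, 17, 0, -1],
  [0, 0, -0.035, -6, 28, 0, -1],
])

```text
clock: 14.75
position: [553.5, -74.6, 135.2]
ee_rot: [0.134, 0.991, -0.0, -0.0]
contact_force: [-0.1, 0.1, -3.5]
gripper_width: 23.3
grasp_force: 60.5
```

```bash
python3 -c "
from h import *
plan(555.5,126.5,135,-5.75)"
```

```text
clk 14.75 pos [553.5 -74.6 135.2] w 23.3 F [-0.1  0.1 -3.5] T [0.08 0.26 0.  ]
turn [-0.    -0.    -0.168] shift [ 51.4 194.4   0.2]
```

Emit:
carry_out([
  [0, 0, -0.012, 2, 12, 0, -1],
  [0, 0, -0.024, 5, 25, 0, -1],
  [0, 0, -0.036, 9, 39, 0, -1],
  [0, 0, -0.048, 13, 54, 0, -1],
  [0, 0, -0.06, 17, 69, 0, -1],
])

```text
clock: 15.38
position: [555.0, -2.9, 135.4]
ee_rot: [0.104, 0.995, 0.0, 0.0]
contact_force: [-0.2, 0.1, -3.8]
gripper_width: 23.2
grasp_force: 60.4
```

```bash
python3 -c "
from h import *
plan(555.5,126.5,135,-5.75)"
```

```text
clk 15.38 pos [555.   -2.9 135.4] w 23.2 F [-0.2  0.1 -3.8] T [0.12 0.27 0.04]
turn [ 1.000e-04  1.000e-04 -1.077e-01] shift [ 26.3 126.7   0.4]
```

Emit:
carry_out([
  [0, 0, -0.013, 3, 15, 0, -1],
  [0, 0, -0.026, 6, 30, 0, -1],
  [0, 0, -0.039, 9, 45, 0, -1],
  [0, 0, -0.052, 12, 60, 0, -1],
  [0, 0, -0.065, 15, 74, 0, -1],
])

```text
clock: 16.0
position: [555.8, 72.4, 135.3]
ee_rot: [0.072, 0.997, -0.0, -0.0]
contact_force: [0.4, 0.3, -2.8]
gripper_width: 22.8
grasp_force: 60.5
```

Emit:
carry_out([
  [0, 0, -0.012, 2, 13, 0, -1],
  [0, 0, -0.022, 4, 24, 0, -1],
  [0, 0, -0.032, 6, 34, 0, -1],
  [0, 0, -0.038, 7, 42, 0, -1],
  [0, 0, -0.042, 8, 46, 0, -1],
])

```text
clock: 16.62
position: [554.5, 118.5, 135.3]
ee_rot: [0.051, 0.999, -0.0, 0.0]
contact_force: [0.7, 0.9, -2.7]
gripper_width: 23.1
grasp_force: 60.5
```

Emit:
carry_out([
  [0, 0, 0, 0, 2, 1, -1],
  [0, 0, 0, 0, 3, 3, -1],
  [0, 0, 0, 0, 3, 6, -1],
  [0, 0, 0, 0, 3, 9, -1],
  [0, 0, 0, 0, 3, 11, -1],
])

```text
clock: 17.25
position: [554.7, 120.8, 124.0]
ee_rot: [0.051, 0.999, -0.0, -0.0]
contact_force: [0.1, 0.5, -3.7]
gripper_width: 23.1
grasp_force: 60.5
```

```bash
python3 -c "
from h import *
plan(555.5,126.5,125,-5.75)
p=read_state()['position'][2]-29.5+8
im=get_image('top'); cv2.imwrite('pics/over.png',im['color'][110:310,180:480].repeat(2,0).repeat(2,1))
print(p,*rect(im,'white',(284,205),p,48))
im=get_image('scene'); print(*rect(im,'white',(371,195),p,60))"
```

```text
clk 17.25 pos [554.7 120.8 124. ] w 23.1 F [ 0.1  0.5 -3.7] T [0.04 0.26 0.01]
turn [-0.0003 -0.0004 -0.0021] shift [-0.2  5.7 -1. ]
102.46822889785956 [659.  110.7] [119.8 119.6] -5.48
[660.6 112. ] [121.7 123.8] -6.38
```

View pics/over.png

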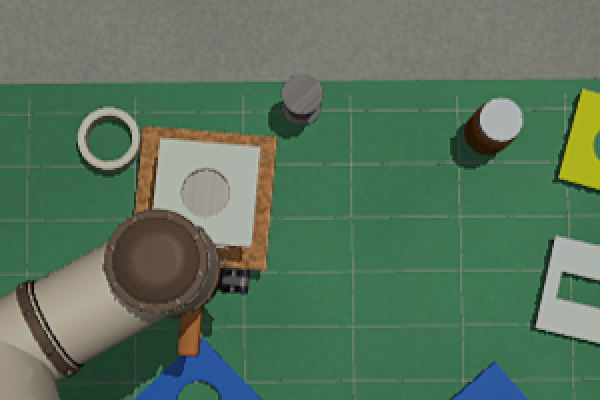

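The bezel is over the stand, about 6 mm short in y, with its yaw within 0.2° of the stand's. I'll correct that and lower it.

Emit:
carry_out([
  [0, 0, -0.001, 0, 2, 3, -1],
  [0, 0, -0.002, 0, 4, 9, -1],
  [0, 0, -0.003, 0, 5, 16, -1],
  [0, 0, -0.003, 0, 6, 23, -1],
  [0, 0, -0.003, 0, 6, 28, -1],
])

```text
clock: 17.98
position: [555.2, 127.0, 95.6]
ee_rot: [0.05, 0.999, -0.0, -0.0]
contact_force: [-0.4, -0.5, -2.3]
gripper_width: 23.3
grasp_force: 60.5
```

Emit:
carry_out([
  [0, 0, 0, 0, 0, 3, -1],
  [0, 0, 0, 0, 0, 5, -1],
  [0, 0, 0, 0, 0, 6, -1],
  [0, 0, 0, 0, 0, 6, -1],
  [0, 0, 0, 0, 0, 6, -1],
])

```text
clock: 18.6
position: [555.5, 127.0, 90.5]
ee_rot: [0.05, 0.999, 0.0, 0.0]
contact_force: [-0.0, 0.0, -3.1]
gripper_width: 23.1
grasp_force: 60.5
```

```bash
python3 -c "
from h import *
plan(555.5,126.5,78,-5.6)
p=read_state()['position'][2]-29.5+8
im=get_image('top'); print(p,*rect(im,'white',(284,205),p,48),*rect(im,'cork',(282,209),45,60))
im=get_image('scene'); print(*rect(im,'white',(371,205),p,60))"
```

```text
clk 18.6 pos [555.5 127.   90.5] w 23.1 F [-0.   0.  -3.1] T [ 0.01  0.27 -0.05]
turn [ 0.0002  0.0004 -0.0015] shift [-0.  -0.5 12.5]
69.01556084581898 [660.  117.4] [119.9 119.6] -5.46 [659.8 117.2] [168.8 167.8] -5.53
[661.5 117.9] [120.1 124.4] -5.98
```

Centred and square with the stand. Now setting it down slowly.

Emit:
carry_out([
  [0, 0, 0, 0, 0, 1.5, -1],
  [0, 0, 0, 0, 0, 3, -1],
  [0, 0, 0, 0, 0, 4.5, -1],
  [0, 0, 0, 0, 0, 6, -1],
  [0, 0, 0, 0, 0, 7, -1],
])

```text
clock: 19.32
position: [555.4, 127.0, 83.2]
ee_rot: [0.05, 0.999, -0.0, -0.0]
contact_force: [-0.4, -0.7, -3.4]
gripper_width: 23.0
grasp_force: 60.5
```

Emit:
carry_out([
  [0, 0, 0, 0, 0, 1, -1],
  [0, 0, 0, 0, 0, 2, -1],
  [0, 0, 0, 0, 0, 3, -1],
  [0, 0, 0, 0, 0, 4, -1],
  [0, 0, 0, 0, 0, 5, -1],
])

```text
clock: 19.95
position: [555.8, 127.2, 78.5]
ee_rot: [0.049, 0.999, 0.0, 0.0]
contact_force: [-0.3, 0.3, -1.6]
gripper_width: 23.0
grasp_force: 60.6
```

Emit:
carry_out([
  [0, 0, 0, 0, 0, 0, -1],
  [0, 0, 0, 0, 0, 0, -1],
])

```text
clock: 20.2
position: [555.5, 127.1, 78.4]
ee_rot: [0.05, 0.999, 0.0, 0.0]
contact_force: [0.7, -0.4, -1.5]
gripper_width: 23.4
grasp_force: 60.6
```

```bash
python3 -c "
from h import *
plan(555.5,126.5,78,-5.6)
im=get_image('top'); print(*rect(im,'white',(284,205),60,48))
im=get_image('scene'); print(*rect(im,'white',(371,215),60,60))"
```

```text
clk 20.2 pos [555.5 127.1  78.4] w 23.4 F [ 0.7 -0.4 -1.5] T [0.03 0.12 0.02]
turn [ 0.0001  0.0003 -0.0014] shift [-0.  -0.6  0.4]
[659.7 117.4] [119.9 120.1] -5.17
[661.7 117.7] [120.  123.3] -5.27
```

The load has come off the blade (−1.6 N, the same as with no bezel). I'll draw the spatula out.

Emit:
carry_out([
  [0, 0, 0, 4, 0, 0, -1],
  [0, 0, 0, 12, 0, 0, -1],
  [0, 0, 0, 22, 0, 0, -1],
  [0, 0, 0, 34, 0, 0, -1],
  [0, 0, 0, 46, 0, 0, -1],
])

```text
clock: 20.92
position: [508.6, 131.7, 78.4]
ee_rot: [0.049, 0.999, 0.0, -0.0]
contact_force: [-0.3, -0.2, -1.8]
gripper_width: 23.2
grasp_force: 60.6
```

```bash
python3 -c "
from h import *
plan(421,140,78,-5.6)
im=get_image('top'); print(*rect(im,'white',(284,205),60,48))
im=get_image('scene'); print(*rect(im,'white',(371,215),60,60))"
```

```text
clk 20.93 pos [508.6 131.7  78.4] w 23.2 F [-0.3 -0.2 -1.8] T [0.02 0.08 0.01]
turn [ 0.     -0.0001 -0.0012] shift [88.  -0.4  0.4]
[659.6 117.1] [119.7 120.1] -5.04
[639.3 119.7] [119.9 167.9] -5.59
```

Emit:
carry_out([
  [0, 0, 0, 14, 0, 0, -1],
  [0, 0, 0, 30, 0, 0, -1],
  [0, 0, 0, 48, 0, 0, -1],
  [0, 0, 0, 68, 0, 0, -1],
  [0, 0, 0, 88, 0, 0, -1],
])

```text
clock: 21.65
position: [420.6, 140.2, 78.3]
ee_rot: [0.05, 0.999, -0.0, -0.0]
contact_force: [0.4, 0.0, -2.0]
gripper_width: 23.1
grasp_force: 60.6
```

Emit:
carry_out([
  [0, 0, 0, 8, 0, 0, -1],
  [0, 0, 0, 8, 0, -10, -1],
  [0, 0, 0, 8, 10, -30, -1],
  [0, 0, 0, 8, 40, -45, -1],
  [0, 0, 0, 8, 80, -45, -1],
])

```text
clock: 22.28
position: [423.6, 222.1, 125.6]
ee_rot: [0.05, 0.999, 0.002, 0.002]
contact_force: [0.4, 0.3, -2.4]
gripper_width: 22.8
grasp_force: 60.7
```

```bash
python3 -c "
from h import *
plan(487.5,363.5,60,12.4)
im=get_image('top'); print(*rect(im,'white',(284,205),60,48))"
```

```text
clk 22.27 pos [423.6 222.1 125.6] w 22.8 F [ 0.4  0.3 -2.4] T [0.01 0.09 0.  ]
turn [ 0.003   0.0039 -0.3169] shift [-49.1 146.9  66.3]
[659.8 117.2] [119.9 120.1] -5.28
```

Emit:
carry_out([
  [0, 0, -0.06, -6, 30, 0, -1],
  [0, 0, -0.12, -18, 65, 0, -1],
  [0, 0, -0.19, -30, 100, 0, -1],
  [0, 0, -0.26, -40, 130, 10, -1],
  [0, 0, -0.317, -49, 147, 20, -1],
])

```text
clock: 22.95
position: [486.7, 363.8, 103.5]
ee_rot: [-0.11, 0.994, 0.0, 0.001]
contact_force: [-0.0, -0.3, -1.4]
gripper_width: 23.2
grasp_force: 60.6
```

Emit:
carry_out([
  [0, 0, 0, 0, 0, 20, -1],
  [0, 0, 0, 0, 0, 40, -1],
  [0, 0, 0, 0, 0, 50, -1],
  [0, 0, 0, 0, 0, 50, -1],
  [0, 0, 0, 0, 0, 50, -1],
])

```text
clock: 23.58
position: [486.0, 362.6, 54.3]
ee_rot: [-0.109, 0.994, 0.001, 0.001]
contact_force: [0.4, -0.4, -1.4]
gripper_width: 22.8
grasp_force: 60.7
```

```bash
python3 -c "
from h import *
plan(487.5,363.5,30,12.4)"
```

```text
clk 23.57 pos [486.  362.6  54.3] w 22.8 F [ 0.4 -0.4 -1.4] T [-0.01  0.12 -0.03]
turn [0.0009 0.0016 0.0016] shift [-1.6  0.6 24.3]
```

Emit:
carry_out([
  [0, 0, 0, 0, 0, 8, -1],
  [0, 0, 0, 0, 0, 15, -1],
  [0, 0, 0, 0, 0, 20, -1],
  [0, 0, 0, 0, 0, 22, -1],
  [0, 0, 0, 0, 0, 22, -1],
])

```text
clock: 24.2
position: [485.3, 362.1, 31.1]
ee_rot: [-0.109, 0.994, -0.0, -0.0]
contact_force: [-0.8, -0.1, -3.0]
gripper_width: 23.1
grasp_force: 60.7
```

Emit:
carry_out([
  [0, 0, 0, 0, 0, 1, -1],
  [0, 0, 0, 0, 0, 2, -1],
  [0, 0, 0, 0, 0, 2.5, -1],
  [0, 0, 0, 0, 0, 2.5, -1],
  [0, 0, 0, 0, 0, 2.5, -1],
])

```text
clock: 24.82
position: [485.3, 362.2, 29.4]
ee_rot: [-0.109, 0.994, 0.0, 0.0]
contact_force: [-3.3, -0.7, 3.6]
gripper_width: 23.0
grasp_force: 61.4
```

```bash
python3 -c "
from h import *
plan(487.5,363.5,29.5,12.4)"
```

```text
clk 24.82 pos [485.3 362.2  29.4] w 23.0 F [-3.3 -0.7  3.6] T [-0.24  0.75 -0.03]
turn [0.0002 0.0003 0.0015] shift [-2.4  0.8 -0.1]
```

Touching the bench (+3.6 N). I'll open slowly, then rise.

Emit:
carry_out([
  [0, 0, 0, 0, 0, 0, -0.3],
  [0, 0, 0, 0, 0, 0, 0.2],
  [0, 0, 0, 0, 0, 0, 0.7],
  [0, 0, 0, 0, 0, 0, 1],
  [0, 0, 0, 0, 0, 0, 1],
])

```text
clock: 25.45
position: [485.4, 362.1, 28.8]
ee_rot: [-0.109, 0.994, 0.0, 0.0]
contact_force: [0.1, -0.6, 0.3]
gripper_width: 85.9
grasp_force: 0.0
```

Emit:
carry_out([
  [0, 0, 0, 0, 0, 0, 1],
  [0, 0, 0, 0, 0, -20, 1],
  [0, 0, 0, 0, 0, -60, 1],
  [0, 0, 0, 0, 0, -110, 1],
  [0, 0, 0, 0, 0, -160, 1],
])

```text
clock: 26.08
position: [485.1, 361.9, 190.3]
ee_rot: [-0.109, 0.994, -0.0, -0.0]
contact_force: [0.8, -0.1, -0.1]
gripper_width: 85.2
grasp_force: 0.0
```

Emit:
carry_out([
  [0, 0, 0, 20, 0, -10, 1],
  [0, 0, 0, 50, 0, -20, 1],
  [0, 0, 0, 50, 0, -20, 1],
  [0, 0, 0, 50, 0, -20, 1],
  [0, 0, 0, 50, 0, -20, 1],
])

```text
clock: 26.7
position: [436.9, 351.4, 208.2]
ee_rot: [-0.108, 0.994, -0.0, -0.0]
contact_force: [0.0, -1.1, 0.2]
gripper_width: 85.6
grasp_force: 0.0
```

```bash
python3 -c "
from h import *
plan(487.5,363.5,29.5,12.4)
im=get_image('top'); print(*rect(im,'white',(284,205),60,48),*rect(im,'cork',(282,209),45,60))
im=get_image('scene'); cv2.imwrite('pics/end.png',im['color'])"
```

```text
clk 26.7 pos [436.9 351.4 208.2] w 85.6 F [ 0.  -1.1  0.2] T [ 0.05 -0.   -0.04]
turn [-0.0006 -0.0006  0.001 ] shift [-52.1   1.1 178.7]
[659.9 117.3] [120.  120.3] -5.31 [659.5 117.3] [168.7 168.6] -5.47
```

View pics/end.png

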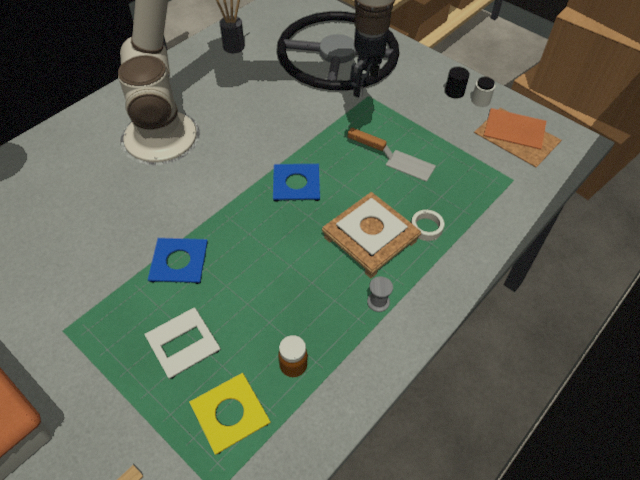

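The bezel sits centred and square on the stand at about (371,227). The spatula lies flat on the bench at about (395,155), and everything else is where it started. Handing in.

```bash
python3 -c "
from bench import *
print(job_done())"
```

```text
the job is handed in; nothing more can be done
None
```

The round bezel is on the drying stand, within about 1 mm of its middle and 0.2° of square as measured from the top camera; the spatula is laid flat on the bench and released, nothing else was moved, and the job was handed in at about 27 s.

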